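# Mark a vial in the bench marking jig

## Task

The capped vial lies in the V-groove of the marking jig. Push it gently along the groove until its base is fully home against the steel stop plate, and only then press the plunger's round black head down to its stop, hold it there a moment to mark the vial, and let it spring fully back up. Leave the vial lying home in the groove and do not disturb the cup, the label roll and the marker near by.

Things in the scene. Friction and masses are not known exactly. Their poses are not given: they have to be found in the camera images.
- jig: Grey jig fixed to the desk (sizes in mm): base 230x90x10, aluminium V-groove, far column with an arm over the groove. Origin on the desk under the groove line; x along the groove to the stop, z up. Groove x -110 to +60, 90 degrees, bottom of the V at z 16, lips at z 31, y +-15; aluminium 55 wide in all. Arm x +18 to +102, 42 wide, z 75 to 97; column x +68 to +102, 52 wide, 100 high.
- stop_face (a point): Centre of the contact between vial and stop plate: on the face of the steel stop plate that closes the groove, on the axis of the lying vial, 38.6 mm above the desk. In the jig's frame at x = +60 mm, y = 0. Axes as the jig's. The plate is 44 mm wide and 55 mm high.
- vial: White vial with screw cap, 32 mm in diameter, 96 long with its cap (cap 25), about 90 g. Lies in the groove, base to the stop, 25 to 65 short of it; top line at z 55. Origin: centre of the flat base; z axis from base to cap, away from the stop. About 1 N slides it; rolling on its axis is harmless. Push the flat cap end; fingertips must stay at z 34 or higher, clear of the groove's lips.
- plunger_head (a point): Centre of the flat top of the plunger's round black head, 35 mm in diameter; 130 mm above the desk when up. In the jig's frame at x = +38 mm, y = 0, over the vial's base end when that is home. It moves down with the plunger.
- plunger (a joint): Plunger travel in m: 0 up, grows downward, stop at 0.012. The spring pushes back with about 3 N at the top and 8 N just before the stop, and returns the plunger when it is let go; at the stop the force rises steeply.
- cup: Small open white sample cup, 45 mm in diameter, 38 mm high, standing loose about 115 mm to the left of the groove line. Origin at the centre of its underside. To be left alone.
- roll: White label roll with a hole, 61 mm in diameter, 40 mm high, standing loose about 115 mm to the right of the groove line. Origin at the centre of its underside. To be left alone.
- marker: Marker pen, 125 mm long, 19 mm thick, lying loose about 180 mm to the left of the groove line, roughly along it. Origin at the centre of its underside, y along the pen. To be left alone.
- stop_plate: The steel stop plate itself, part of the jig, 8 mm thick. Origin on the desk under the middle of the face that the vial meets; axes as the jig's.
Not all that is in view belongs to the job. Of the things that look like the vial, the smaller one is meant. Leave any blue look-alike of the jig alone.

How it is judged:
On the way, in this order (a step that is already met when the one before it is completed fails the run):
1. the vial's base is home against the stop plate (within 2.5 mm) (x of vial in the frame of stop_face above -0.0025 m and distance between vial and stop_face below 0.006 m and angle between the z axis of vial and the x axis of jig, either way round below 0.06 rad), for 0.2 s.
2. the plunger is pressed to its stop (at least 11 of 12 mm), vial home, for 0.3 s (value of joint plunger above 0.011 m and x of vial in the frame of stop_face above -0.003 m and distance between vial and stop_face below 0.006 m and angle between the z axis of vial and the x axis of jig, either way round below 0.06 rad), for 0.3 s.
At the end, for the whole second after the job is handed in: The plunger is back up (within 1 mm of the top); the vial lies at rest in the groove, in line with it (within 0.06 rad), its base within 3 mm of the stop plate and its base centre within 6 mm of the contact point (value of joint plunger below 0.001 m and x of vial in the frame of stop_face above -0.003 m and distance between vial and stop_face below 0.006 m and angle between the z axis of vial and the x axis of jig, either way round below 0.06 rad and linear speed of vial below 0.01 m/s); the robot touches nothing.
It fails at once if the vial is rammed against the stop plate (more than 40 N) (contact force between vial and stop_plate above 40 N).
It fails at once if the plunger is pressed (more than 4 mm) while the vial is more than 5 mm from the stop (value of joint plunger above 0.004 m and not (x of vial in the frame of stop_face above -0.005 m)).
It fails at once if the cup is moved more than 20 mm or tipped over (distance of cup from where it was at the start of the episode above 0.02 m or angle between cup's own z axis and vertical above 0.5 rad).
It fails at once if the roll is moved more than 20 mm or tipped over (distance of roll from where it was at the start of the episode above 0.02 m or angle between roll's own z axis and vertical above 0.5 rad).
It fails at once if the marker is moved more than 20 mm or tipped over (distance of marker from where it was at the start of the episode above 0.02 m or angle between marker's own z axis and vertical above 0.5 rad).
It also fails if it takes over 42 s, if anything falls off the work surface, if the arm or the gripper's body presses on something with over 40 N, if the wrist force passes 120 N, or if a joint passes its speed limit or range.

## Robot

A 6-joint arm with a two-finger parallel gripper is mounted at the origin on the work surface; the furniture and walls round the work are solid. World frame = base frame: x ahead of the robot, y to its left, z up, the work surface at z = 0. Lengths are in m, angles in rad, forces in N, time in s.
With the tool pointing down it reaches from about 0.375 to 0.825 m from the base axis. Payload 5.5 kg.
Tool frame: the origin (TCP) lies at the very end of the fingers, on their centre line; the grasp point (between the pads) lies 19 mm behind it; y points along the fingers, z is the direction in which the jaws open and shut, and the axes are right-handed (so a half turn about y gives the same grasp; the last joint's range is limited). The gripper opens to 85 mm and grips with 20 to 120 N. Pads are 22 mm wide; open, the fingers measure 114 mm over their backs; the gripper's body (76 mm by 85 mm) begins 54 mm behind the grasp point. The pads swing forward as they close: fully open they stand 13 mm farther back than shut.
Start: joints at [-1.277, 0.314, -0.047, 1.21, 0, 1.571], TCP at [0.174, -0.574, 0.231] pointing down, gripper open.
Joint ranges: [-2.67, 2.67], [-0.69, 1.73], [-1.03, 1.25], [-2.08, 2.16], [-1.42, 1.45], [-3.14, 3.14]. Speed limits (rad/s): [2.39, 2.39, 3.01, 3.14, 3.14, 3.14].

## Interface

Orientations are given as a unit quaternion [w, x, y, z].
In Python, from cell import arm gives the robot as it stands.
- The arm moves only by the tool send_rows, never from a script. Its argument "motion" is a list of rows, each an object with "grip": the opening, from -1 (shut) to 1 (fully open), so that 0 is half open; "translation": the shift along the tool's x, y, z in units of 0.25 m (1.0 is 0.25 m), a list of three; "spin": the turn about the tool's y in units of 5 degrees (1.0 is 5 degrees). A call has 1 to 20 rows; each row shifts and turns the pose as measured when the row begins, along the tool's axes as they then stand; what a row does not reach is not made up. A row lasts 1/8 s, in which the tool goes at most 62.5 mm and 10.7 degrees, less where a joint would pass 70% of its speed; a pose out of reach is approached as far as the arm can. A call with a number of a shift or a turn outside -1 to 1 is refused whole. A call with a gripper value outside its range is refused whole. The fingers move at their own pace and stop on an object; "newtons" is the grip in N (left out, the last holds). Time passes only in rows, so rows that do not move let the fingers close. It gives the time, the measured TCP pose, the force and the opening at its end, in the units of the state.
- arm.observe(): the state, without advancing time (a new reading comes with each control period).
- arm.camera(name): name is "side" or "top" or "wrist"; returns a dict with "pixels" (400x640x3 uint8, red, green, blue), "K" (3x3 intrinsics, pixels), "k1" (the pictures are not rectified: a ray, as slopes to the right and down, at radius r is drawn at 1 + k1 r^2 times it, then the intrinsics apply), "view" (4x4, takes a point from world to camera coordinates). Camera axes: x right, y down, z forward; pixel columns grow to the right and rows downward; lengths in m; the calibration is good to about 2 mm. A picture is of the moment at which its call begins. There is no depth.
- arm.finish_job(): hands the job in, once; it reports no verdict.
The state is a dict: "time_s": time; "joint_pos": joint angles; "qd": joint speeds; "tau": joint torques, N m; "eef_pos": TCP position; "ee_rot": TCP orientation; "wrist_force": force on the tool from outside, world axes, zero at the start; "moment": the same for the moment, N m; "opening": opening from 0.0 (shut) to 1.0 (fully open).
Only numpy, scipy, OpenCV 4.12 (cv2) and the standard library are available. Lean on these libraries where they do the work, as an engineer would, in place of code of your own. Each camera call takes 0.05 s, during which the arm holds its last target.

## Working session

There is one attempt and no reset: what is moved stays moved. The work goes in short steps, Python scripts to look and compute and a tool call to move; the robot and the scene stay as the last step left them, time stands still between calls to the robot, and variables do not carry over. Pictures are saved under pics/ and viewed, and the job is handed in when it is done.

Besides the shell and the picture viewer there is one more tool, called after "Emit:" as name(argument=value, ...), one argument or row to a line, values as JSON. send_rows: Moves the arm, as the interface text tells. Shifts and turns lie within -1 to 1; 1 stands for 0.25 m of shift or 5 degrees of turn. Its arguments: {"type":"object","properties":{"motion":{"type":"array"},"newtons":{"type":"number"}},"required":["motion"]}

```bash
ls; mkdir -p pics
python3 - <<'E'
from cell import arm
import cv2,numpy as np
print(arm.observe())
for n in("side","top","wrist"):
    c=arm.camera(n); cv2.imwrite(f"pics/{n}0.png",c["pixels"][:,:,::-1])
    np.savez(f"pics/{n}0.npz",**c); print(n,c["K"].tolist(),c["k1"],np.round(c["view"],3).tolist())
E
```

```text
pics
{'time_s': 0.0, 'joint_pos': array([-1.27699897e+00,  3.14202487e-01, -4.80774321e-02,  1.21020057e+00,
        1.98122205e-05,  1.57078482e+00]), 'qd': array([ 0.00018618,  0.00068457, -0.00174649,  0.00119144, -0.00194637,
        0.00123577]), 'tau': array([-4.12820928e-04, -5.39590895e+01,  3.39749229e+01,  1.91446004e-02,
       -2.55699670e-04, -5.97307846e-06]), 'eef_pos': array([ 0.17359236, -0.57373585,  0.2304494 ]), 'ee_rot': array([ 0.10342363, -0.10358408,  0.70008029, -0.69890019]), 'wrist_force': array([ 0.52315187,  0.80355741, -0.34114747]), 'moment': array([ 3.60207765e-02, -8.23645277e-03, -9.06376288e-05]), 'opening': 0.9981922464017178}
side [[453.6039906635324, 0.0, 319.24741686681915], [0.0, 453.6039906635324, 199.06167603069565], [0.0, 0.0, 1.0]] -0.06737605433920632 [[-0.995, -0.095, 0.007, 0.528], [-0.059, 0.567, -0.822, 0.114], [0.074, -0.818, -0.57, 1.245], [0.0, 0.0, 0.0, 1.0]]
top [[475.12666090413535, 0.0, 322.0011938762426], [0.0, 475.12666090413535, 203.35461081821825], [0.0, 0.0, 1.0]] -0.14697176240966733 [[0.01, -1.0, 0.001, -0.019], [-0.994, -0.01, -0.11, 0.564], [0.11, 0.0, -0.994, 1.234], [0.0, 0.0, 0.0, 1.0]]
wrist [[334.8581924446521, 0.0, 320.6800756090431], [0.0, 334.8581924446521, 200.53695226908994], [0.0, 0.0, 1.0]] -0.0615402184380702 [[0.289, -0.957, -0.002, -0.598], [-0.91, -0.276, 0.31, -0.041], [-0.297, -0.088, -0.951, 0.382], [0.0, 0.0, 0.0, 1.0]]
```

View pics/side0.png

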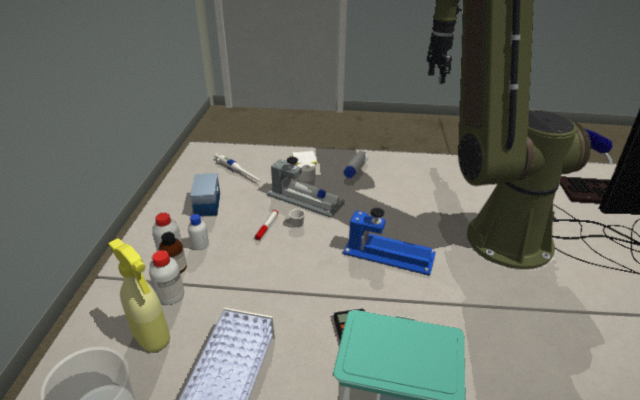

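View pics/top0.png

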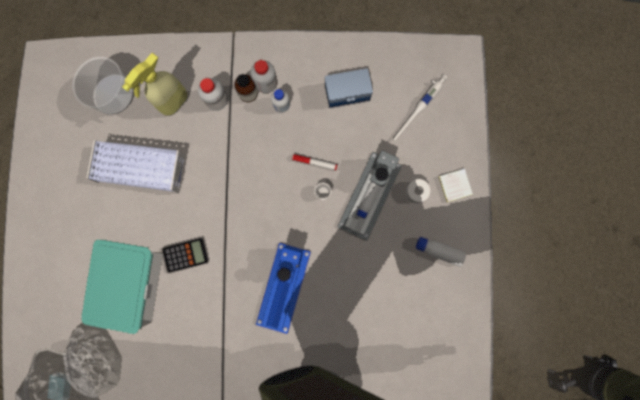

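View pics/wrist0.png

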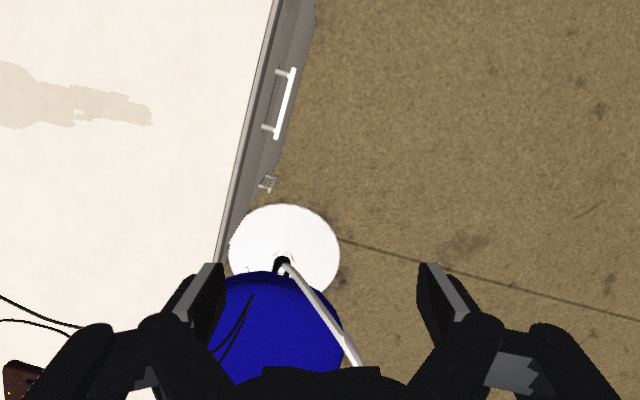

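The grey jig is at side (305,188) / top (370,195), with the plunger head at top (382,172). The blue jig at top (284,288) is the look-alike to leave alone. There are two vial candidates: the small blue-capped one in the groove at top (362,213), and the larger grey one outside the jig at top (440,250). The one in the groove is smaller, so it fits. I'll confirm it in a crop.

Run:
```python
import cv2
t=cv2.imread("pics/top0.png")[130:270,290:490]; s=cv2.imread("pics/side0.png")[140:225,240:385]
cv2.imwrite("pics/tc.png",cv2.resize(t,None,fx=4,fy=4,interpolation=cv2.INTER_CUBIC))
cv2.imwrite("pics/sc.png",cv2.resize(s,None,fx=5,fy=5,interpolation=cv2.INTER_CUBIC))
```

```text
(no output)
```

View pics/tc.png

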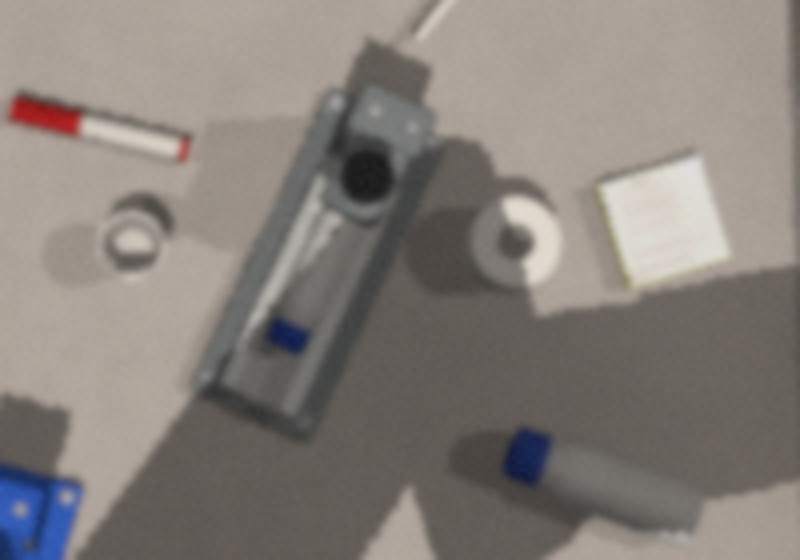

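View pics/sc.png

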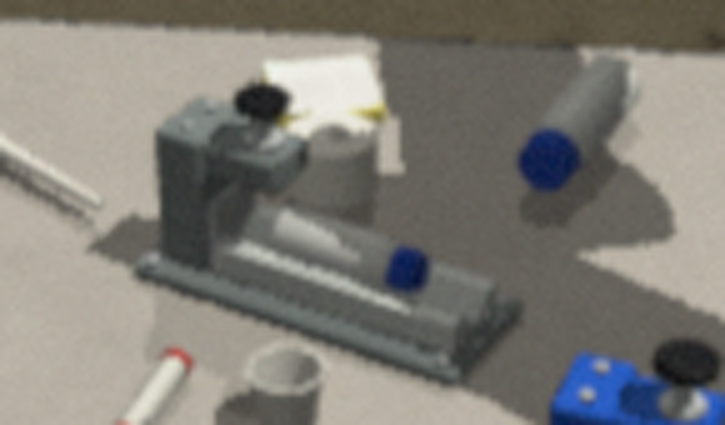

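Crops confirm it: the vial lies in the grey jig's groove with its blue cap at top crop (288,335). The larger one lies on the desk, and cup, roll and marker surround the jig. Next I'll measure.

```bash
cat > h.py <<'E'
import numpy as np,cv2
def load(n): 
    d=np.load(f"pics/{n}.npz"); return {k:d[k] for k in d.files}
def ray(c,uv):
    K=c["K"];d=np.array([float(c["k1"]),0,0,0,0])
    p=cv2.undistortPoints(np.array([[uv]],float),K,d)[0,0]
    V=c["view"];R=V[:3,:3];o=-R.T@V[:3,3];v=R.T@np.array([p[0],p[1],1]);return o,v/np.linalg.norm(v)
def plane(c,uv,z):
    o,v=ray(c,uv);return o+v*(z-o[2])/v[2]
def tri(c1,u1,c2,u2):
    o1,v1=ray(c1,u1);o2,v2=ray(c2,u2)
    A=np.stack([v1,-v2],1);s=np.linalg.lstsq(A,o2-o1,rcond=None)[0]
    a,b=o1+s[0]*v1,o2+s[1]*v2;return (a+b)/2,np.linalg.norm(a-b)
def blobs(img,mask,x0,x1,y0,y1,minA=8):
    m=np.zeros(mask.shape,np.uint8);m[y0:y1,x0:x1]=mask[y0:y1,x0:x1]
    n,l,s,c=cv2.connectedComponentsWithStats(m);return [(s[i].tolist(),np.round(c[i],2).tolist()) for i in range(1,n) if s[i][4]>=minA]
E
python3 - <<'E'
from h import *
T=load("top0");S=load("side0")
def dark(c): return (c["pixels"].max(2)<45).astype(np.uint8)
def blue(c):
    p=c["pixels"].astype(int);return ((p[:,:,2]>p[:,:,0]+40)).astype(np.uint8)
print("T dark",blobs(0,dark(T),365,400,155,190)); print("S dark",blobs(0,dark(S),280,305,150,172))
print("T blue",blobs(0,blue(T),345,375,200,225)); print("S blue",blobs(0,blue(S),310,330,185,202))
cs=[(335,102),(205,378),(307,425),(435,145)]
P=[plane(T,(290+x/4,130+y/4),0.011) for x,y in cs]
for p in P: print(np.round(p,4))
P=np.array(P)
for a,b in((1,0),(2,3)): 
    d=P[b]-P[a];print("yaw",np.degrees(np.arctan2(d[1],d[0])),np.linalg.norm(d))
E
```

```text
T dark [([376, 168, 11, 12, 108], [381.18, 173.39])]
S dark [([288, 158, 9, 6, 43], [291.88, 160.3])]
T blue [([358, 211, 8, 6, 35], [361.69, 213.43])]
S blue [([318, 190, 7, 8, 42], [320.64, 193.36])]
[ 0.7006 -0.1535  0.011 ]
[ 0.5101 -0.0653  0.011 ]
[ 0.4791 -0.1342  0.011 ]
[ 0.6715 -0.2223  0.011 ]
yaw -24.857630628749895 0.20993167129544618
yaw -24.602476540507656 0.21164343956506732
```

Run:
```python
from h import *
T=load("top0");S=load("side0")
h1=plane(T,(381.9,173.6),.128);h2=plane(S,(292.3,160.2),.128)
print("head",h1,h2,tri(T,(381.9,173.6),S,(292.3,160.2)))
P=np.array([plane(T,(290+x/4,130+y/4),0.011) for x,y in [(335,102),(205,378),(307,425),(435,145)]]);print("mid",P.mean(0))
cap,e=tri(T,(361.7,213.4),S,(320.6,193.4));print("cap",cap,e, plane(T,(361.7,213.4),.048))
y=np.radians(-24.7);a=np.array([np.cos(y),np.sin(y)]);n=np.array([-a[1],a[0]])
for nm,q in(("mid",P.mean(0)),("cap",cap),("h1",h1),("h2",h2)):
    print(nm,(q[:2]-h1[:2])@a+.038,(q[:2]-h1[:2])@n)
for u,nm,z in(((290+132/4,130+240/4),"cup",.03),((290+515/4,130+240/4),"roll",.04),((290+100/4,130+127/4),"mk",.01)):
    q=plane(T,u,z);print(nm,q,(q[:2]-h1[:2])@a+.038,(q[:2]-h1[:2])@n)
```

```text
head [ 0.62981711 -0.16080323  0.128     ] [ 0.62635857 -0.15350724  0.128     ] (array([ 0.62909666, -0.16142314,  0.12359664]), np.float64(0.0029510161157219536))
mid [ 0.59029038 -0.14379705  0.011     ]
cap [ 0.53809232 -0.11801829  0.03927276] 4.6669874962653196e-05 [ 0.53732952 -0.11728689  0.048     ]
mid -0.005016676678306228 -0.0010666726387410543
cap -0.06321113746509988 0.0005416990213027856
h1 0.038 0.0
h2 0.03180913775942508 0.005183253440406612
cup [ 0.60071108 -0.01509632  0.03      ] -0.04932918720122668 0.1202134681107692
roll [ 0.60224742 -0.27077706  0.04      ] 0.058907153252479014 -0.1114325951443288
mk [0.68136297 0.0075773  0.01      ] 0.014469159149370116 0.1745144018039646
```

```bash
cat >> h.py <<'E'
from scipy.spatial.transform import Rotation as Ro
YAW=np.radians(-24.7);A=np.array([np.cos(YAW),np.sin(YAW),0]);N=np.array([-A[1],A[0],0])
HEAD=np.array([.6298,-.1608,0]);ORG=HEAD-.038*A
def J(x,y,z): return ORG+x*A+y*N+np.array([0,0,z])
def st(arm):
    o=arm.observe();q=o["ee_rot"];R=Ro.from_quat([q[1],q[2],q[3],q[0]]).as_matrix()
    p=o["eef_pos"];d=p-ORG
    print("t",round(o["time_s"],2),"p",p.round(4),"jig",np.round([d@A,d@N,p[2]],4),"F",o["wrist_force"].round(1),"open",round(o["opening"],3))
    print("R",R.round(3).tolist(),"spin to jaw-across(deg): z·A,z·N",round(R[:,2]@A,3),round(R[:,2]@N,3))
    return p,R
def go(arm,tgt):
    p,R=st(arm);d=R.T@(tgt-p);print("shift m",d.round(4),"units",(d/.25).round(3))
E
python3 - <<'E'
from h import *
from cell import arm
go(arm,J(-.115,0,.2))
E
```

```text
t 0.15 p [ 0.1736 -0.5739  0.2306] jig [-0.2038 -0.5659  0.2306] F [-0.9 -0.1  0.3] open 1.0
R [[-0.957, -0.0, 0.29], [-0.29, 0.001, -0.957], [0.0, -1.0, -0.001]] spin to jaw-across(deg): z·A,z·N 0.663 -0.749
shift m [-0.4417  0.0311 -0.3647] units [-1.767  0.124 -1.459]
```

Emit:
send_rows(
  motion=[
    {"grip": -1, "translation": [-0.09, 0, -0.07], "spin": 0},
    {"grip": -1, "translation": [-0.18, 0, -0.15], "spin": 0},
    {"grip": -1, "translation": [-0.18, 0, -0.15], "spin": 0},
    {"grip": -1, "translation": [-0.18, 0, -0.15], "spin": 0},
    {"grip": -1, "translation": [-0.18, 0, -0.15], "spin": -1},
  ],
)

```text
time_s: 0.78
eef_pos: [0.3208, -0.3518, 0.2287]
ee_rot: [0.132, -0.132, 0.696, -0.694]
wrist_force: [0.8, -0.4, 0.9]
opening: 0.001
```

Run:
```python
from h import *
from cell import arm
go(arm,J(-.115,0,.2));print(arm.observe()["joint_pos"])
```

```text
t 0.78 p [ 0.3208 -0.3518  0.2287] jig [-0.1629 -0.3027  0.2287] F [ 0.8 -0.4  0.9] open 0.001
R [[-0.93, -0.001, 0.367], [-0.367, 0.003, -0.93], [-0.0, -1.0, -0.003]] spin to jaw-across(deg): z·A,z·N 0.722 -0.692
shift m [-0.2516  0.0293 -0.1748] units [-1.007  0.117 -0.699]
[-8.32353242e-01  8.43483032e-02 -3.36190125e-01  1.15264418e+00
  1.25546274e-03  1.93375084e+00]
```

Emit:
send_rows(
  motion=[
    {"grip": -1, "translation": [-0.17, 0.02, -0.12], "spin": 0},
    {"grip": -1, "translation": [-0.17, 0.02, -0.12], "spin": 0},
    {"grip": -1, "translation": [-0.17, 0.02, -0.12], "spin": 0},
    {"grip": -1, "translation": [-0.17, 0.02, -0.12], "spin": 0},
    {"grip": -1, "translation": [-0.17, 0.02, -0.12], "spin": 0},
    {"grip": -1, "translation": [-0.12, 0.02, -0.08], "spin": 0},
    {"grip": -1, "translation": [0, 0, 0], "spin": -1},
    {"grip": -1, "translation": [0, 0, 0], "spin": -1},
    {"grip": -1, "translation": [0, 0, 0], "spin": -1},
    {"grip": -1, "translation": [0, 0, 0], "spin": -1},
    {"grip": -1, "translation": [0, 0, 0], "spin": -1},
    {"grip": -1, "translation": [0, 0, 0], "spin": -1},
    {"grip": -1, "translation": [0, 0, 0], "spin": -1},
    {"grip": -1, "translation": [0, 0, 0], "spin": -1},
    {"grip": -1, "translation": [0, 0, 0], "spin": -1},
    {"grip": -1, "translation": [0, 0, 0], "spin": -1},
    {"grip": -1, "translation": [0, 0, 0], "spin": -1},
    {"grip": -1, "translation": [0, 0, 0], "spin": -1},
    {"grip": -1, "translation": [0, 0, 0], "spin": -1},
    {"grip": -1, "translation": [0, 0, 0], "spin": -1},
  ],
)

```text
time_s: 3.28
eef_pos: [0.4861, -0.09, 0.1942]
ee_rot: [-0.518, 0.52, -0.483, 0.478]
wrist_force: [0.1, -0.3, -0.8]
opening: -0.003
```

Emit:
send_rows(
  motion=[
    {"grip": -1, "translation": [0, 0, 0], "spin": -1},
    {"grip": -1, "translation": [0, 0, 0], "spin": -1},
    {"grip": -1, "translation": [0, 0, 0], "spin": -1},
    {"grip": -1, "translation": [0, 0, 0], "spin": -1},
    {"grip": -1, "translation": [0, 0, 0], "spin": -1},
    {"grip": -1, "translation": [0, 0, 0], "spin": -1},
    {"grip": -1, "translation": [0, 0, 0], "spin": -1},
    {"grip": -1, "translation": [0, 0, 0], "spin": -1},
    {"grip": -1, "translation": [0, 0, 0], "spin": -1},
    {"grip": -1, "translation": [0, 0, 0], "spin": -1},
    {"grip": -1, "translation": [0, 0, 0], "spin": -1},
    {"grip": -1, "translation": [0, 0, 0], "spin": -1},
  ],
)

```text
time_s: 4.78
eef_pos: [0.4831, -0.0895, 0.1912]
ee_rot: [0.693, -0.691, 0.15, -0.139]
wrist_force: [-0.2, 0.4, -0.4]
opening: -0.004
```

Run:
```python
from h import *
from cell import arm
go(arm,J(-.115,0,.039));print(arm.observe()["joint_pos"])
p,R=st(arm);print("spin need deg",-((65.3-np.degrees(np.arctan2(R[1,2],R[0,2])))))
for n in("top","wrist"):
    c=arm.camera(n);np.savez(f"pics/{n}1.npz",**c);cv2.imwrite(f"pics/{n}1.png",c["pixels"][:,:,::-1])
```

```text
t 4.78 p [ 0.4831 -0.0895  0.1912] jig [-0.1251  0.0035  0.1912] F [-0.2  0.4 -0.4] open -0.004
R [[0.916, -0.014, 0.4], [-0.4, 0.005, 0.917], [-0.015, -1.0, -0.001]] spin to jaw-across(deg): z·A,z·N -0.02 1.0
shift m [ 0.0123  0.152  -0.0035] units [ 0.049  0.608 -0.014]
[-0.18462785  0.14435899 -0.35552187  1.08586958  0.00224468  0.22681718]
t 4.78 p [ 0.4831 -0.0895  0.1912] jig [-0.1251  0.0035  0.1912] F [-0.2  0.4 -0.4] open -0.004
R [[0.916, -0.014, 0.4], [-0.4, 0.005, 0.917], [-0.015, -1.0, -0.001]] spin to jaw-across(deg): z·A,z·N -0.02 1.0
spin need deg 1.1254826700889282
```

View pics/wrist1.png

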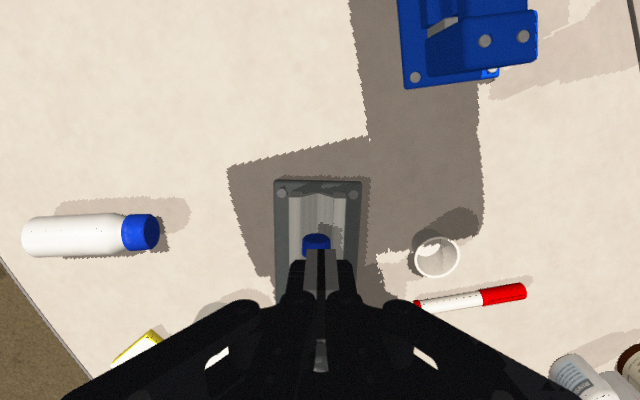

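The wrist view shows the groove's near end in front, cap at (316,240), screws at (281,193) and (354,195). I'll cross-check the geometry with it.

Run:
```python
from h import *
W=load("wrist1");p=W["pixels"].astype(int)
m=(p[:,:,2]>p[:,:,0]+40).astype(np.uint8);print(blobs(0,m,290,345,225,260))
def jg(q): d=q-ORG;return np.round([d@A,d@N,q[2]],4)
for u,z in(((281,193),.011),((354,195),.011),((316,234.5),.054),((303,241),.0386),((330,241),.0386)): print(u,jg(plane(W,u,z)))
t=cv2.imread("pics/wrist1.png")[165:285,250:390];cv2.imwrite("pics/wc.png",cv2.resize(t,None,fx=5,fy=5,interpolation=cv2.INTER_CUBIC))
```

```text
[([302, 234, 29, 23, 411], [314.8, 242.38])]
(281, 193) [-0.1101 -0.0361  0.011 ]
(354, 195) [-0.1097  0.0377  0.011 ]
(316, 234.5) [-0.0838  0.0004  0.054 ]
(303, 241) [-0.0703 -0.0122  0.0386]
(330, 241) [-0.0709  0.0139  0.0386]
```

View pics/wc.png

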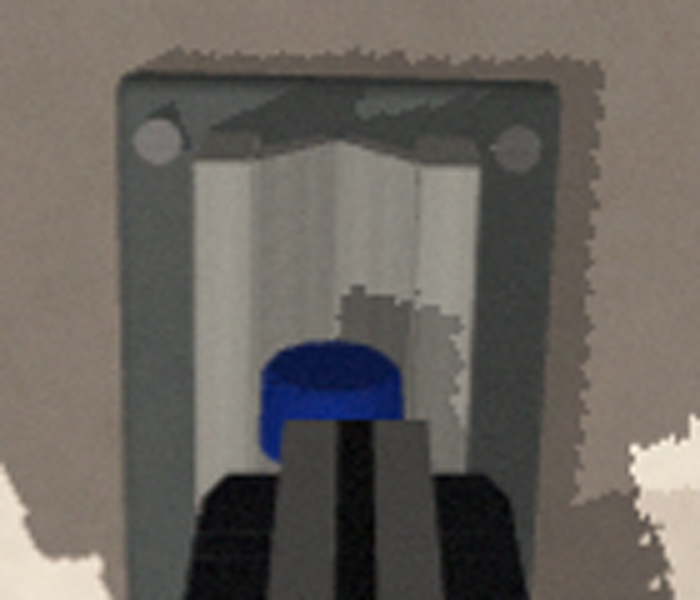

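Run:
```python
from h import *
W=load("wrist1")
def jg(q): d=q-ORG;return np.round([d@A,d@N,q[2]],4)
for u,z in(((316,242.6),.0546),((316,233.3),.0235),((316,234),.03)): print(u,jg(plane(W,u,z)))
V=W["view"];print("cam",jg(-V[:3,:3].T@V[:3,3]))
```

```text
(316, 242.6) [-0.0761  0.0005  0.0546]
(316, 233.3) [-0.0723  0.0001  0.0235]
(316, 234) [-0.0742  0.0002  0.03  ]
cam [-0.2026  0.0025  0.3362]
```

Emit:
send_rows(
  motion=[
    {"grip": -1, "translation": [0.03, 0.1, -0.014], "spin": 0.22},
    {"grip": -1, "translation": [0.02, 0.18, 0], "spin": 0},
    {"grip": -1, "translation": [0, 0.18, 0], "spin": 0},
    {"grip": -1, "translation": [0, 0.09, 0], "spin": 0},
    {"grip": -1, "translation": [0, 0, 0], "spin": 0},
  ],
)

```text
time_s: 5.5
eef_pos: [0.4924, -0.0976, 0.0505]
ee_rot: [0.69, -0.689, 0.16, -0.151]
wrist_force: [-1.7, 0.0, 0.1]
opening: 0.0
```

Run:
```python
from h import *
from cell import arm
go(arm,J(-.090,0,.040))
```

```text
t 5.5 p [ 0.4924 -0.0976  0.0505] jig [-0.1133  0.      0.0505] F [-1.7  0.   0.1] open 0.0
R [[0.903, -0.012, 0.429], [-0.429, 0.005, 0.903], [-0.013, -1.0, -0.001]] spin to jaw-across(deg): z·A,z·N 0.013 1.0
shift m [0.0234 0.0102 0.0003] units [0.094 0.041 0.001]
```

Emit:
send_rows(
  motion=[
    {"grip": -1, "translation": [0, 0.045, 0], "spin": -0.1},
    {"grip": -1, "translation": [0.03, 0.0, 0], "spin": 0},
    {"grip": -1, "translation": [0.03, 0, 0], "spin": 0},
    {"grip": -1, "translation": [0.03, 0, 0], "spin": 0},
    {"grip": -1, "translation": [0.02, 0, 0], "spin": 0},
    {"grip": -1, "translation": [0.02, 0, 0], "spin": 0},
  ],
)

```text
time_s: 6.25
eef_pos: [0.5268, -0.1128, 0.0419]
ee_rot: [0.691, -0.69, 0.155, -0.15]
wrist_force: [-1.1, 0.9, 0.3]
opening: 0.003
```

Run:
```python
from h import *
from cell import arm
go(arm,J(-.048,0,.040))
```

```text
t 6.25 p [ 0.5268 -0.1128  0.0419] jig [-0.0756  0.0006  0.0419] F [-1.1  0.9  0.3] open 0.003
R [[0.906, -0.006, 0.422], [-0.422, 0.003, 0.906], [-0.007, -1.0, 0.0]] spin to jaw-across(deg): z·A,z·N 0.005 1.0
shift m [ 0.0277  0.0017 -0.0005] units [ 0.111  0.007 -0.002]
```

Emit:
send_rows(
  motion=[
    {"grip": -1, "translation": [0.02, 0, 0], "spin": 0},
    {"grip": -1, "translation": [0.02, 0, 0], "spin": 0},
    {"grip": -1, "translation": [0.02, 0.0, 0], "spin": 0},
    {"grip": -1, "translation": [0.012, 0, 0], "spin": 0},
  ],
)

```text
time_s: 6.75
eef_pos: [0.5429, -0.1202, 0.0415]
ee_rot: [0.691, -0.689, 0.156, -0.149]
wrist_force: [-3.6, 2.5, 3.4]
opening: -0.002
```

Run:
```python
from h import *
from cell import arm
go(arm,J(-.048,0,.040))
for n in("side","top","wrist"):
    c=arm.camera(n);np.savez(f"pics/{n}2.npz",**c);cv2.imwrite(f"pics/{n}2.png",c["pixels"][:,:,::-1])
s=cv2.imread("pics/side2.png")[140:225,240:385];t=cv2.imread("pics/wrist2.png")[150:300,220:420]
s=cv2.resize(s,(600,352),interpolation=cv2.INTER_CUBIC)
cv2.imwrite("pics/s2c.png",s)
cv2.imwrite("pics/w2c.png",cv2.resize(t,None,fx=4,fy=4))
```

```text
t 6.75 p [ 0.5429 -0.1202  0.0415] jig [-0.0579  0.0006  0.0415] F [-3.6  2.5  3.4] open -0.002
R [[0.907, -0.009, 0.422], [-0.422, 0.005, 0.907], [-0.01, -1.0, 0.001]] spin to jaw-across(deg): z·A,z·N 0.005 1.0
shift m [ 0.0099  0.0014 -0.0005] units [ 0.04   0.006 -0.002]
```

View pics/s2c.png

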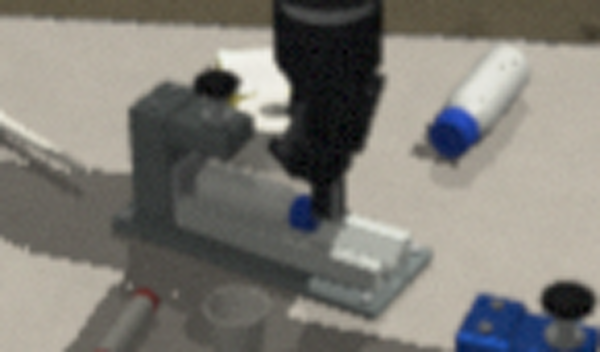

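View pics/w2c.png

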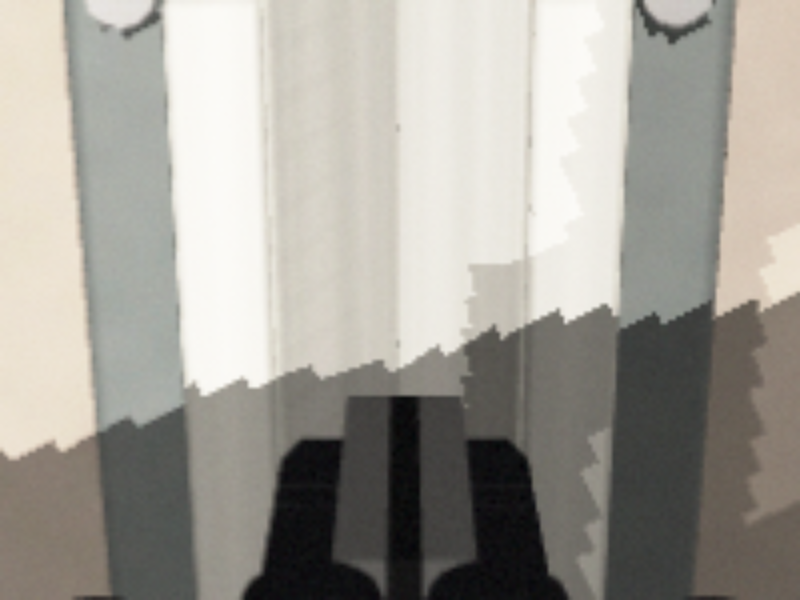

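The side view shows the tool behind the cap at (305,212) and the vial sliding. I'll finish the push in small, force-checked steps.

Emit:
send_rows(
  motion=[
    {"grip": -1, "translation": [0.01, 0, 0], "spin": 0},
    {"grip": -1, "translation": [0.01, 0, 0], "spin": 0},
  ],
)

```text
time_s: 7.15
eef_pos: [0.5473, -0.1222, 0.0415]
ee_rot: [0.691, -0.689, 0.156, -0.149]
wrist_force: [-2.7, 1.9, 2.5]
opening: 0.006
```

Emit:
send_rows(
  motion=[
    {"grip": -1, "translation": [0.008, 0, 0], "spin": 0},
    {"grip": -1, "translation": [0.006, 0, 0], "spin": 0},
  ],
)

```text
time_s: 7.4
eef_pos: [0.5502, -0.1236, 0.0414]
ee_rot: [0.691, -0.689, 0.156, -0.149]
wrist_force: [-2.4, 1.6, 3.1]
opening: 0.001
```

Run:
```python
from h import *
from cell import arm
go(arm,J(-.048,0,.040))
```

```text
t 7.4 p [ 0.5502 -0.1236  0.0414] jig [-0.0499  0.0005  0.0414] F [-2.4  1.6  3.1] open 0.001
R [[0.907, -0.01, 0.422], [-0.422, 0.005, 0.907], [-0.011, -1.0, 0.001]] spin to jaw-across(deg): z·A,z·N 0.004 1.0
shift m [ 0.0019  0.0014 -0.0005] units [ 0.008  0.006 -0.002]
```

Emit:
send_rows(
  motion=[
    {"grip": -1, "translation": [0.006, 0, 0], "spin": 0},
    {"grip": -1, "translation": [0.006, 0, 0], "spin": 0},
  ],
)

```text
time_s: 7.65
eef_pos: [0.551, -0.124, 0.0411]
ee_rot: [0.692, -0.689, 0.158, -0.148]
wrist_force: [-7.9, 3.8, 6.7]
opening: -0.001
```

Emit:
send_rows(
  motion=[
    {"grip": -1, "translation": [0.006, 0, 0], "spin": 0},
  ],
)

```text
time_s: 7.78
eef_pos: [0.551, -0.124, 0.0409]
ee_rot: [0.692, -0.689, 0.159, -0.147]
wrist_force: [-5.4, 2.6, 5.7]
opening: 0.003
```

Emit:
send_rows(
  motion=[
    {"grip": -1, "translation": [0.006, 0, 0], "spin": 0},
  ],
)

```text
time_s: 7.9
eef_pos: [0.551, -0.124, 0.0406]
ee_rot: [0.692, -0.688, 0.16, -0.146]
wrist_force: [-5.5, 3.7, 6.4]
opening: 0.002
```

Emit:
send_rows(
  motion=[
    {"grip": -1, "translation": [0.012, -0.004, 0], "spin": 0},
    {"grip": -1, "translation": [0.012, -0.002, 0], "spin": 0},
    {"grip": -1, "translation": [0.006, 0, 0], "spin": 0},
  ],
)

```text
time_s: 8.28
eef_pos: [0.5508, -0.124, 0.0403]
ee_rot: [0.694, -0.687, 0.164, -0.141]
wrist_force: [-4.4, 2.2, 4.8]
opening: -0.003
```

Run:
```python
from h import *
from cell import arm
go(arm,J(-.048,0,.040))
for n in("side","top"):
    c=arm.camera(n);np.savez(f"pics/{n}3.npz",**c);cv2.imwrite(f"pics/{n}3.png",c["pixels"][:,:,::-1])
s=cv2.imread("pics/side3.png")[150:210,260:350]
cv2.imwrite("pics/s3c.png",cv2.resize(s,None,fx=8,fy=8,interpolation=cv2.INTER_CUBIC))
```

```text
t 8.28 p [ 0.5508 -0.124   0.0403] jig [-0.0491  0.0004  0.0403] F [-4.4  2.2  4.8] open -0.003
R [[0.907, -0.031, 0.421], [-0.42, 0.016, 0.907], [-0.035, -0.999, 0.002]] spin to jaw-across(deg): z·A,z·N 0.003 1.0
shift m [ 0.0012  0.0003 -0.0004] units [ 0.005  0.001 -0.002]
```

View pics/s3c.png

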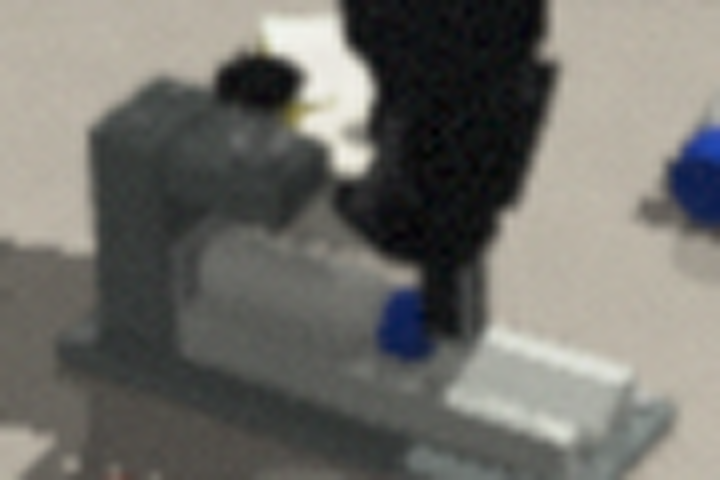

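Run:
```python
from h import *
def jg(q): d=q-ORG;return np.round([d@A,d@N,q[2]],4)
def blue(c):
    p=c["pixels"].astype(int);return ((p[:,:,2]>p[:,:,0]+25)).astype(np.uint8)
for k in("0","3"):
    T=load("top"+k);S=load("side"+k)
    bt=blobs(0,blue(T),345,390,170,225,4);bs=blobs(0,blue(S),290,330,175,205,4);print(bt,bs)
    if bt and bs: print(jg(plane(T,bt[0][1],.05)),jg(plane(S,bs[0][1],.045)))
```

```text
[([357, 210, 10, 8, 56], [361.52, 213.46])] [([317, 189, 8, 9, 57], [320.72, 193.56])]
[-0.0648  0.0013  0.05  ] [-0.0681  0.0085  0.045 ]
[] [([307, 186, 7, 9, 46], [309.91, 190.22])]
```

Emit:
send_rows(
  motion=[
    {"grip": -1, "translation": [-0.03, 0, 0], "spin": 0},
    {"grip": -1, "translation": [-0.06, -0.02, 0], "spin": 0},
    {"grip": -1, "translation": [-0.1, -0.2, 0], "spin": 0},
    {"grip": -1, "translation": [-0.1, -0.25, 0], "spin": 0},
    {"grip": -1, "translation": [0, -0.15, 0], "spin": 0},
    {"grip": -1, "translation": [0, 0, 0], "spin": 0},
  ],
)

```text
time_s: 9.12
eef_pos: [0.4883, -0.0957, 0.1992]
ee_rot: [0.693, -0.688, 0.162, -0.143]
wrist_force: [0.4, 0.2, -0.2]
opening: 0.002
```

Run:
```python
from h import *
from cell import arm
go(arm,J(.038,0,.180))
def jg(q): d=q-ORG;return np.round([d@A,d@N,q[2]],4)
C={}
for n in("side","top","wrist"):
    c=arm.camera(n);C[n]=c;np.savez(f"pics/{n}4.npz",**c);cv2.imwrite(f"pics/{n}4.png",c["pixels"][:,:,::-1])
def blue(c):
    p=c["pixels"].astype(int);return ((p[:,:,2]>p[:,:,0]+25)).astype(np.uint8)
bs=blobs(0,blue(C["side"]),290,330,175,205,4);bt=blobs(0,blue(C["top"]),345,390,170,225,4);bw=blobs(0,blue(C["wrist"]),280,360,200,330,4)
print(bt,bs,bw);
for b in bs: print("S",jg(plane(C["side"],b[1],.045)))
for b in bt: print("T",jg(plane(C["top"],b[1],.05)))
t=cv2.imread("pics/top4.png")[130:230,320:440];cv2.imwrite("pics/t4c.png",cv2.resize(t,None,fx=6,fy=6,interpolation=cv2.INTER_CUBIC))
```

```text
t 9.12 p [ 0.4883 -0.0957  0.1992] jig [-1.177e-01  1.000e-04  1.992e-01] F [ 0.4  0.2 -0.2] open 0.002
R [[0.907, -0.026, 0.421], [-0.421, 0.013, 0.907], [-0.029, -1.0, 0.001]] spin to jaw-across(deg): z·A,z·N 0.003 1.0
shift m [0.1562 0.0147 0.0004] units [0.625 0.059 0.002]
[] [([307, 186, 8, 9, 57], [310.6, 190.12])] []
S [-0.0328  0.008   0.045 ]
```

View pics/t4c.png

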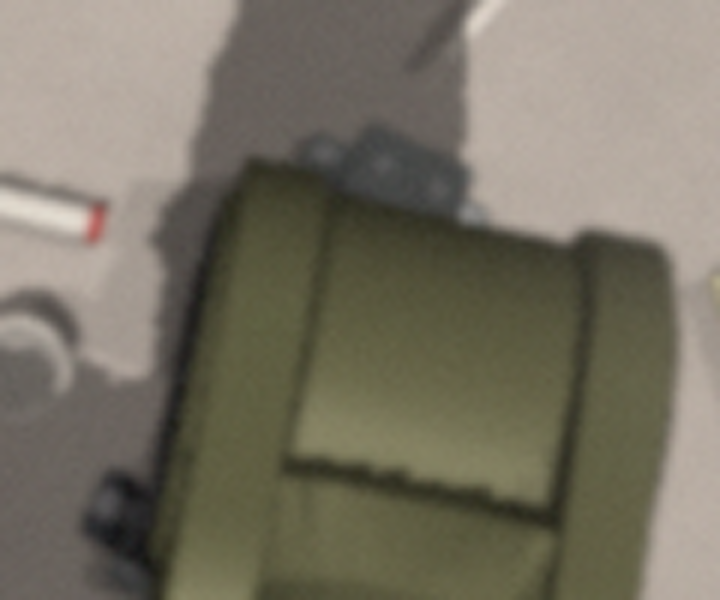

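View pics/wrist4.png

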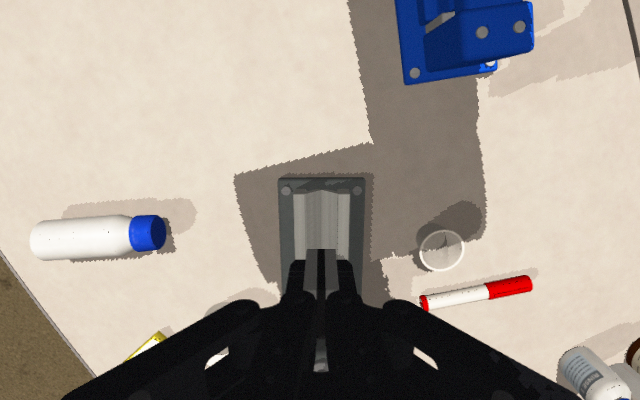

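Emit:
send_rows(
  motion=[
    {"grip": -1, "translation": [0.1, 0, 0], "spin": 0},
    {"grip": -1, "translation": [0.16, 0, 0], "spin": 0},
    {"grip": -1, "translation": [0.16, 0, 0], "spin": 0},
    {"grip": -1, "translation": [0.14, 0, 0], "spin": 0},
    {"grip": -1, "translation": [0.05, 0, 0], "spin": 0},
    {"grip": -1, "translation": [0, 0, 0], "spin": 0},
  ],
)

```text
time_s: 10.02
eef_pos: [0.6212, -0.1596, 0.1769]
ee_rot: [0.693, -0.688, 0.171, -0.134]
wrist_force: [-1.0, 0.6, 0.0]
opening: 0.003
```

Run:
```python
from h import *
from cell import arm
go(arm,J(.038,0,.135))
c=arm.camera("wrist");np.savez("pics/wrist5.npz",**c);cv2.imwrite("pics/wrist5.png",c["pixels"][:,:,::-1])
c=arm.camera("side");np.savez("pics/side5.npz",**c);s=c["pixels"][150:210,260:350,::-1]
cv2.imwrite("pics/s5c.png",cv2.resize(s,None,fx=8,fy=8,interpolation=cv2.INTER_CUBIC))
```

```text
t 10.03 p [ 0.6212 -0.1596  0.1769] jig [ 0.0296 -0.0025  0.1769] F [-1.   0.6  0. ] open 0.003
R [[0.906, -0.05, 0.421], [-0.421, 0.018, 0.907], [-0.053, -0.999, -0.004]] spin to jaw-across(deg): z·A,z·N 0.003 1.0
shift m [0.0106 0.0414 0.0027] units [0.042 0.166 0.011]
```

View pics/wrist5.png

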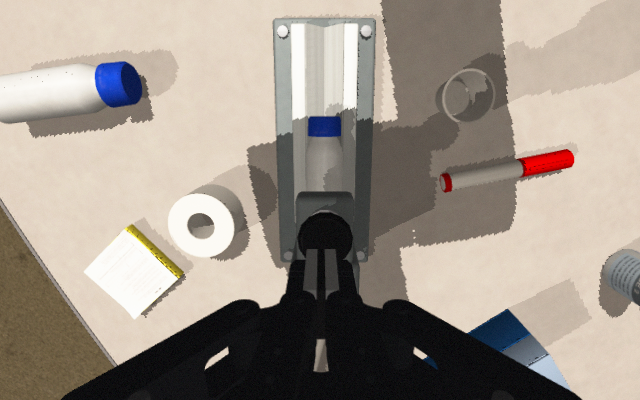

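View pics/s5c.png

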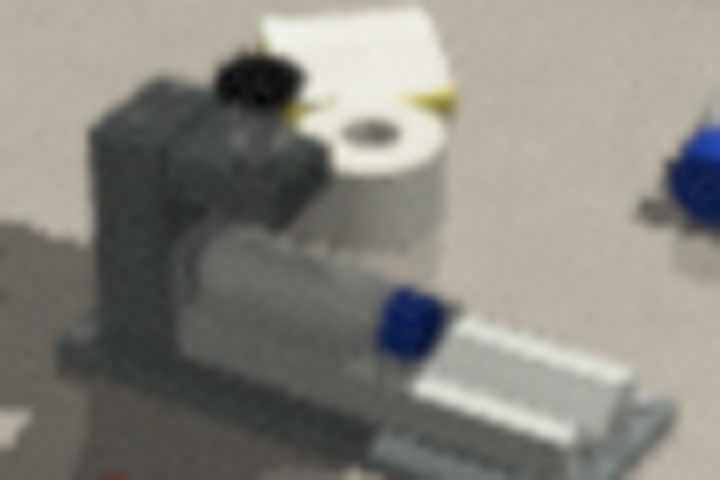

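The wrist view shows the cap end edge at (325,116), near screws (282,31)/(366,31), arm front edge near row 193, and black head at (325,233). I'll measure the cap against the jig features.

Run:
```python
from h import *
W=load("wrist5")
def jg(q): d=q-ORG;return np.round([d@A,d@N,q[2]],4)
V=W["view"];print("cam",jg(-V[:3,:3].T@V[:3,3]))
p=W["pixels"].astype(int);print("cap col rows",[(r,p[r,325].tolist()) for r in range(112,141,1) if r<120 or r>132])
for nm,u,z in(("scr",(282.5,31),.0115),("scr",(366,31),.0115),("farscr",(288,256),.0115),("farscr",(361,256),.0115),("base near edge",(325,18),.01),("groove near end",(310,24),.031),("capend top",(325,116),.0546),("capfar",(325,136),.0546),("armfront",(325,193),.097),("head",(325,233),.130)):
    print(nm,jg(plane(W,u,z)))
t=cv2.imread("pics/wrist5.png")[5:275,255:395];cv2.imwrite("pics/w5c.png",cv2.resize(t[:140],None,fx=4,fy=4,interpolation=cv2.INTER_CUBIC));cv2.imwrite("pics/w5d.png",cv2.resize(t[140:],None,fx=4,fy=4,interpolation=cv2.INTER_CUBIC))
```

```text
cam [-0.0423 -0.0011  0.3248]
cap col rows [(112, [189, 185, 176]), (113, [188, 183, 173]), (114, [211, 206, 196]), (115, [203, 197, 187]), (116, [114, 113, 132]), (117, [14, 35, 102]), (118, [14, 33, 104]), (119, [12, 35, 106]), (133, [22, 45, 116]), (134, [11, 37, 117]), (135, [9, 36, 113]), (136, [42, 60, 122]), (137, [132, 128, 129]), (138, [145, 139, 131]), (139, [141, 138, 128]), (140, [139, 134, 126])]
scr [-0.1114 -0.0354  0.0115]
scr [-0.1111  0.0369  0.0115]
farscr [ 0.0989 -0.0363  0.0115]
farscr [0.099  0.0378 0.0115]
base near edge [-0.122   0.0014  0.01  ]
groove near end [-0.1122 -0.0109  0.031 ]
capend top [-0.0394  0.001   0.0546]
capfar [-0.0238  0.001   0.0546]
armfront [0.0126 0.0007 0.097 ]
head [0.0301 0.0004 0.13  ]
```

View pics/w5c.png

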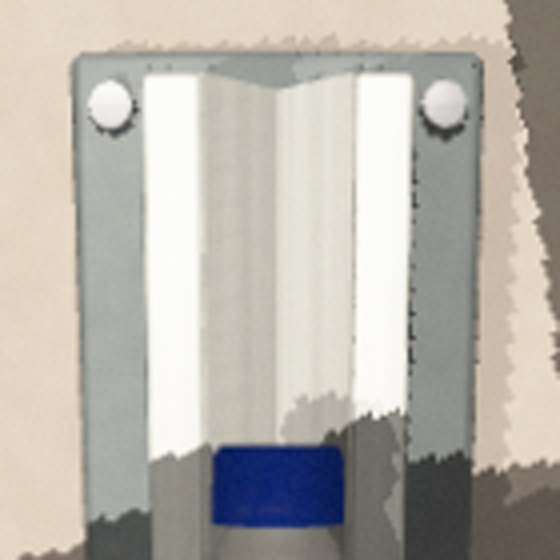

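View pics/w5d.png

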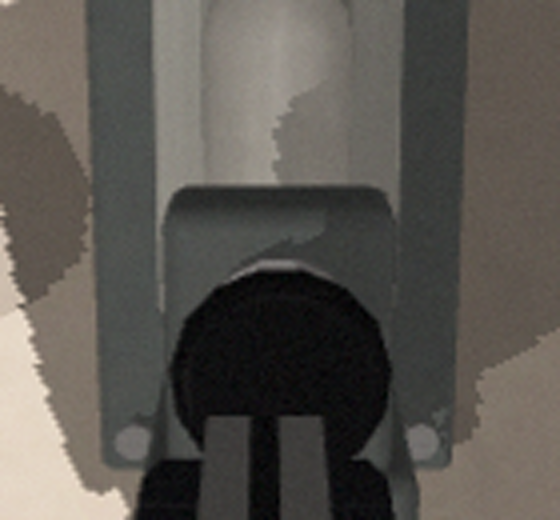

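Cap end reads −37 to −38 mm in the jig frame once tied to the screws and groove end, against −36 expected. The contact stop was firm and at the fingertips. So the vial is home within the calibration error, and I'll move over the head.

Emit:
send_rows(
  motion=[
    {"grip": -1, "translation": [0.035, 0.04, 0.01], "spin": 0},
    {"grip": -1, "translation": [0.005, 0.06, 0], "spin": 0},
    {"grip": -1, "translation": [0, 0.04, 0], "spin": 0},
    {"grip": -1, "translation": [0, 0, 0], "spin": 0},
  ],
)

```text
time_s: 10.62
eef_pos: [0.6273, -0.1593, 0.1399]
ee_rot: [0.693, -0.688, 0.171, -0.133]
wrist_force: [0.6, 0.3, 0.5]
opening: 0.001
```

Run:
```python
from h import *
from cell import arm
go(arm,J(.037,0,.131))
c=arm.camera("side");np.savez("pics/side6.npz",**c);s=c["pixels"][120:210,240:360,::-1]
cv2.imwrite("pics/s6c.png",cv2.resize(s,None,fx=6,fy=6,interpolation=cv2.INTER_CUBIC))
```

```text
t 10.62 p [ 0.6273 -0.1593  0.1399] jig [0.035  0.0003 0.1399] F [0.6 0.3 0.5] open 0.001
R [[0.906, -0.051, 0.42], [-0.42, 0.019, 0.908], [-0.054, -0.999, -0.004]] spin to jaw-across(deg): z·A,z·N 0.002 1.0
shift m [ 0.0024  0.0088 -0.0003] units [ 0.01   0.035 -0.001]
```

View pics/s6c.png

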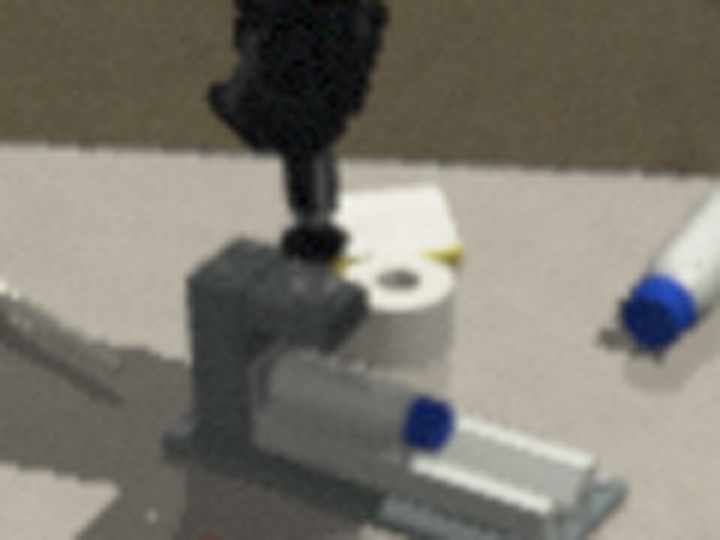

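The fingertips are right over the head at crop (313,235). I'll press in small steps.

Emit:
send_rows(
  motion=[
    {"grip": -1, "translation": [0.006, 0.02, 0], "spin": 0},
    {"grip": -1, "translation": [0, 0.02, 0], "spin": 0},
    {"grip": -1, "translation": [0, 0.015, 0], "spin": 0},
  ],
)

```text
time_s: 11.05
eef_pos: [0.6292, -0.16, 0.1274]
ee_rot: [0.693, -0.688, 0.17, -0.134]
wrist_force: [-1.3, 0.8, 3.8]
opening: 0.001
```

Emit:
send_rows(
  motion=[
    {"grip": -1, "translation": [0, 0.015, 0], "spin": 0},
    {"grip": -1, "translation": [0, 0.015, 0], "spin": 0},
  ],
)

```text
time_s: 11.3
eef_pos: [0.6293, -0.16, 0.1208]
ee_rot: [0.693, -0.688, 0.169, -0.135]
wrist_force: [-0.8, 1.0, 6.4]
opening: -0.001
```

Spring contact began near z 0.130, as expected. On to the stop.

Emit:
send_rows(
  motion=[
    {"grip": -1, "translation": [0, 0.016, 0], "spin": 0},
    {"grip": -1, "translation": [0, 0.016, 0], "spin": 0},
  ],
)

```text
time_s: 11.55
eef_pos: [0.6297, -0.1601, 0.1178]
ee_rot: [0.693, -0.688, 0.168, -0.136]
wrist_force: [-11.8, 2.2, 38.2]
opening: -0.001
```

Emit:
send_rows(
  motion=[
    {"grip": -1, "translation": [0, 0.014, 0], "spin": 0},
    {"grip": -1, "translation": [0, 0.014, 0], "spin": 0},
  ],
)

```text
time_s: 11.8
eef_pos: [0.6295, -0.1601, 0.118]
ee_rot: [0.693, -0.688, 0.167, -0.138]
wrist_force: [-8.1, 2.3, 22.2]
opening: 0.0
```

Emit:
send_rows(
  motion=[
    {"grip": -1, "translation": [0, 0.014, 0], "spin": 0},
    {"grip": -1, "translation": [0, 0.014, 0], "spin": 0},
    {"grip": -1, "translation": [0, 0.014, 0], "spin": 0},
  ],
)

```text
time_s: 12.18
eef_pos: [0.6295, -0.1601, 0.1179]
ee_rot: [0.693, -0.688, 0.164, -0.14]
wrist_force: [-9.1, 3.0, 22.4]
opening: 0.001
```

Run:
```python
from h import *
from cell import arm
go(arm,J(.037,0,.131))
c=arm.camera("side");s=c["pixels"][120:210,240:360,::-1]
cv2.imwrite("pics/s7c.png",cv2.resize(s,None,fx=6,fy=6,interpolation=cv2.INTER_CUBIC))
```

```text
t 12.18 p [ 0.6295 -0.1601  0.1179] jig [0.0374 0.0005 0.1179] F [-9.1  3.  22.4] open 0.001
R [[0.907, -0.032, 0.42], [-0.42, 0.014, 0.907], [-0.035, -0.999, -0.001]] spin to jaw-across(deg): z·A,z·N 0.003 1.0
shift m [-0.0009 -0.013  -0.0005] units [-0.004 -0.052 -0.002]
```

View pics/s7c.png

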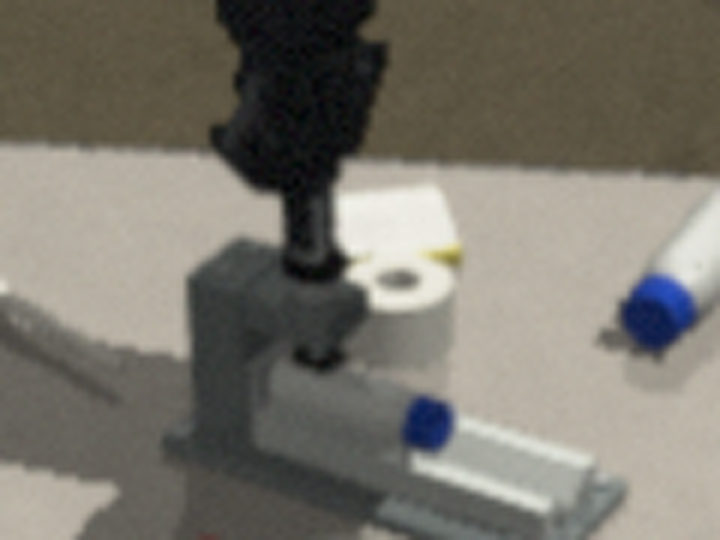

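The plunger is at its stop (z 0.118, 22 N) with its foot on the vial, and the cap hasn't moved. I'll hold two more rows, then release smoothly and retreat.

Emit:
send_rows(
  motion=[
    {"grip": -1, "translation": [0, 0.014, 0], "spin": 0},
    {"grip": -1, "translation": [0, 0.014, 0], "spin": 0},
    {"grip": -1, "translation": [0, -0.015, 0], "spin": 0},
    {"grip": -1, "translation": [0, -0.025, 0], "spin": 0},
    {"grip": -1, "translation": [0, -0.03, 0], "spin": 0},
    {"grip": -1, "translation": [0, -0.05, 0], "spin": 0},
    {"grip": -1, "translation": [0, -0.1, 0], "spin": 0},
    {"grip": -1, "translation": [0, -0.1, 0], "spin": 0},
    {"grip": -1, "translation": [0, -0.05, 0], "spin": 0},
    {"grip": -1, "translation": [0, 0, 0], "spin": 0},
    {"grip": -1, "translation": [0, 0, 0], "spin": 0},
  ],
)

```text
time_s: 13.6
eef_pos: [0.6316, -0.1612, 0.2142]
ee_rot: [0.693, -0.688, 0.163, -0.141]
wrist_force: [-0.7, 0.2, -0.2]
opening: -0.002
```

Run:
```python
from h import *
from cell import arm
go(arm,J(.037,0,.2));def_=0
def jg(q): d=q-ORG;return np.round([d@A,d@N,q[2]],4)
c=arm.camera("side");s=c["pixels"][120:210,240:360,::-1]
cv2.imwrite("pics/s8c.png",cv2.resize(s,None,fx=6,fy=6,interpolation=cv2.INTER_CUBIC))
p=c["pixels"].astype(int);b=blobs(0,((p[:,:,2]>p[:,:,0]+25)).astype(np.uint8),290,330,175,205,4);print(b,jg(plane(c,b[0][1],.045)))
b=blobs(0,(c["pixels"].max(2)<45).astype(np.uint8),280,305,152,172);print(b)
w=arm.camera("wrist");np.savez("pics/wrist8.npz",**w);cv2.imwrite("pics/wrist8.png",w["pixels"][:,:,::-1])
```

```text
t 13.6 p [ 0.6316 -0.1612  0.2142] jig [0.0398 0.0004 0.2142] F [-0.7  0.2 -0.2] open -0.002
R [[0.907, -0.028, 0.42], [-0.42, 0.013, 0.907], [-0.031, -1.0, -0.0]] spin to jaw-across(deg): z·A,z·N 0.003 1.0
shift m [-0.0024  0.0142 -0.0004] units [-0.01   0.057 -0.001]
[([307, 186, 8, 9, 56], [310.62, 190.05])] [-0.0326  0.0076  0.045 ]
[([287, 157, 10, 7, 48], [291.67, 160.27])]
```

View pics/s8c.png

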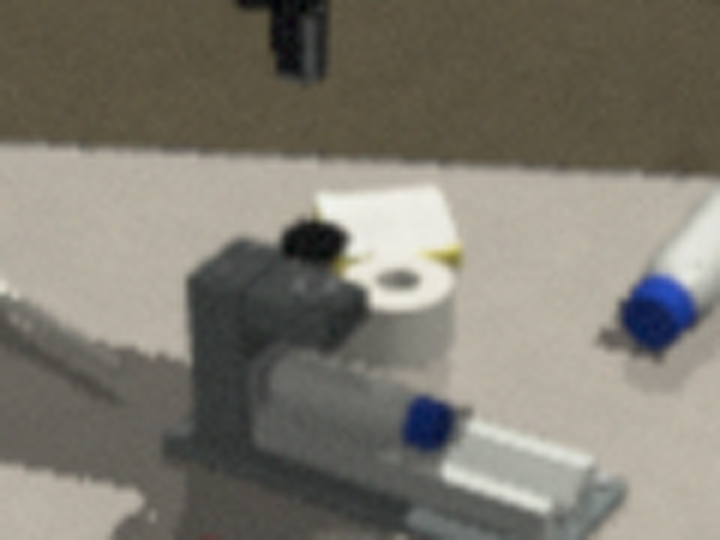

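View pics/wrist8.png

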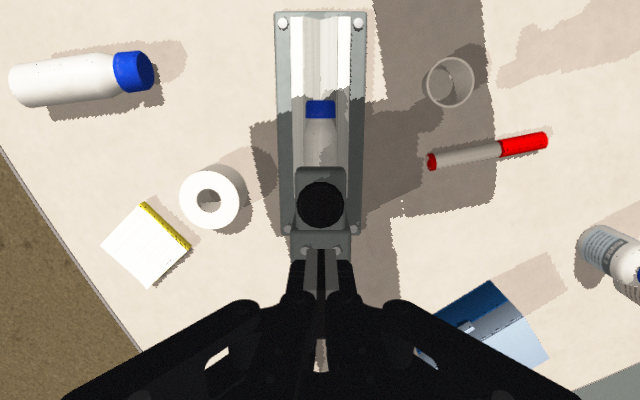

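Run:
```python
from h import *
W=load("wrist8")
def jg(q): d=q-ORG;return np.round([d@A,d@N,q[2]],4)
p=W["pixels"].astype(int);b=blobs(0,(p.max(2)<30).astype(np.uint8),290,352,170,232,50);print(b)
c=p[:,:,2]-p[:,:,0];print([(r,c[r,320]) for r in range(96,104)])
for nm,u,z in(("scr",(283,22),.0115),("scr",(358,22),.0115),("farscr",(287,229),.0115),("farscr",(354,229),.0115),("groove near",(305,16.5),.031),("cap",(320,100.2),.0546),("head",(321,205),.13)): print(nm,jg(plane(W,u,z)))
```

```text
[([297, 182, 47, 46, 1700], [320.09, 204.36])]
[(96, np.int64(-18)), (97, np.int64(-16)), (98, np.int64(-17)), (99, np.int64(-4)), (100, np.int64(53)), (101, np.int64(98)), (102, np.int64(102)), (103, np.int64(105))]
scr [-0.1124 -0.0349  0.0115]
scr [-0.1121  0.0367  0.0115]
farscr [ 0.0981 -0.037   0.0115]
farscr [0.0983 0.0375 0.0115]
groove near [-0.1125 -0.013   0.031 ]
cap [-0.039   0.0003  0.0546]
head [0.0344 0.001  0.13  ]
```

All references in this view (screws +2.0, groove end +2.5, head +3.6 mm) put the cap end at about −36 to −37 mm against −36 when home. The plunger head is back at its original pixels. I'll hand in.

```bash
python3 -c "
from cell import arm
print(arm.finish_job())"
```

```text
the job is handed in; nothing more can be done
None
```

I pushed the vial home against the stop plate, pressed the plunger to its stop and held it about 0.6 s or more. I then let it spring back, lifted clear and handed the job in at about 14 s of the 42 s.

- **Vial home:** It slid with about 3 N on the tool and stopped firmly at the fingertips; the highest reading at the stop was about 11 N. In the last wrist view the cap end was at about −36 to −37 mm in the jig frame, against −36 mm when home. That is after correcting a 2 to 3.6 mm offset in that view, read off the screws, groove end and plunger head.
- **Plunger:** The fingertips went down from first contact near 130 mm to 118 mm, which is the full 12 mm. The force peaked at 38 N for an instant and held at about 22 N. After release the head was back at its starting pixels in the side view.
- **Surroundings:** The cup, roll and marker stand upright and look undisturbed in the last wrist picture, but I did not measure their positions again. The tool ended in free air with no contact force.
- **Disagreements:** The side camera placed the head 6 to 8 mm off the top camera's position, so I relied on the top and wrist views. Uncorrected, the wrist view puts the cap end 3 mm short of home. The two side-view readings of how far the cap moved give about 35 mm, against the roughly 39 mm I expected. The firm stop and the corrected reading say it is home, but the pictures alone only settle this to about 2 mm.
- **Tool tilt:** The tool tilted 2 to 3 degrees during the pushing and the moves after it, with no visible effect.

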